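File the edge of the clamped steel bar with two forward strokes

TASK

Pick up the file by its wooden handle and file the top edge of the steel bar that stands in the bench clamp: two strokes, with the blade lying flat and square across the edge at the middle of the bar, each stroke pushed away from the robot in light contact all the way, from the front third of the blade to its rear third. After each stroke lift the file well clear, two centimetres or more, before it moves back, so that it never drags backwards over the edge. Then lay the file down flat on the bench top, clear of the clamp, and let go.

Things in the scene. Friction and masses are not known exactly. Their poses are not given: they have to be found in the camera images.
- file_handle (a point): centre of the file's round wooden handle (25 mm thick, 108 mm long with ferrule), 12.5 mm above the bench; grip here. The loose file, 290 mm, 0.28 kg, lies level, its plain steel blade pointing away from the robot, left or right of the clamp; a spanner lies on the other side. z up, y along the file from tip to handle, x across. It balances some 35 mm from here toward the tip.
- blade_mid (a point): middle of the file's blade, 140 mm from file_handle toward the tip and 1.5 mm lower. The blade is 182 mm long (91 mm either way from here), 18 mm wide, 7 mm thick; this point is half-way through the thickness. The blade's underside is 7.5 mm higher than the handle's. Same axes as file_handle.
- work_edge (a point): middle of the top edge of the bar to be filed: dark steel, 120 mm long, 10 mm thick, on edge in a grey clamp bolted down, which does not move. The point is on top of the edge, 79 mm above the bench. x level, across the edge, away from the robot: the forward stroke; y along the edge; z up. Clamp jaws end 15 mm below the edge, 55 mm wide along x, 90 mm along y; foot 120 x 100 x 16 mm.

How it is judged:
On the way, in this order (a step that is already met when the one before it is completed fails the run):
1. First stroke begins: the blade lies flat on the bar's top edge, crosswise, with the edge under the front (tip) part of the blade (contact force between file and bench_clamp above 0.3 N and z of blade_mid in the frame of work_edge between -0.01 and 0.018 m and y of blade_mid in the frame of work_edge between -0.03 and 0.03 m and angle between blade_mid's own z axis and vertical below 0.27 rad and angle between the y axis of blade_mid and the x axis of work_edge, either way round below 0.25 rad and x of blade_mid in the frame of work_edge below -0.02 m), for 0.04 s.
2. First stroke: the middle of the blade passes over the edge, still in contact (contact force between file and bench_clamp above 0.3 N and z of blade_mid in the frame of work_edge between -0.01 and 0.018 m and y of blade_mid in the frame of work_edge between -0.03 and 0.03 m and angle between blade_mid's own z axis and vertical below 0.27 rad and angle between the y axis of blade_mid and the x axis of work_edge, either way round below 0.25 rad and x of blade_mid in the frame of work_edge between -0.015 and 0.015 m).
3. First stroke ends: pushed forward until the edge is under the rear (handle) part of the blade, still in contact (contact force between file and bench_clamp above 0.3 N and z of blade_mid in the frame of work_edge between -0.01 and 0.018 m and y of blade_mid in the frame of work_edge between -0.03 and 0.03 m and angle between blade_mid's own z axis and vertical below 0.27 rad and angle between the y axis of blade_mid and the x axis of work_edge, either way round below 0.25 rad and x of blade_mid in the frame of work_edge above 0.02 m), for 0.04 s.
4. After the first stroke the file is lifted clear of the edge at the forward end, not dragged back (z of blade_mid in the frame of work_edge above 0.015 m and contact force between file and bench_clamp below 0.1 N and x of blade_mid in the frame of work_edge above 0 m), for 0.04 s.
5. The file is carried back in the air, clear of the edge, to where a stroke begins (z of blade_mid in the frame of work_edge above 0.015 m and contact force between file and bench_clamp below 0.1 N and x of blade_mid in the frame of work_edge below -0.02 m), for 0.04 s.
6. Second stroke begins: the blade lies flat on the bar's top edge, crosswise, with the edge under the front (tip) part of the blade (all of step 1), for 0.04 s.
7. Second stroke: the middle of the blade passes over the edge, still in contact (all of step 2).
8. Second stroke ends: pushed forward until the edge is under the rear (handle) part of the blade, still in contact (all of step 3), for 0.04 s.
9. After the second stroke the file is lifted clear of the edge at the forward end, not dragged back (all of step 4), for 0.04 s.
At the end, for the whole second after the job is handed in: the file lies flat on the bench top (within 10 degrees, blade and handle centres less than 25 mm above the bench), not touching the bench clamp (height (world z) of each of blade_mid, file_handle below 0.025 m and angle between blade_mid's own z axis and vertical below 0.18 rad and contact force between file and bench_clamp below 0.05 N).
It also fails if it takes over 54 s, if anything falls off the work surface, if the arm or the gripper's body presses on something with over 40 N, if the wrist force passes 120 N, or if a joint passes its speed limit or range.

ROBOT

A 7-joint arm with a two-finger parallel gripper is mounted at the origin on a cart in front of the work surface, level with it; the furniture and walls round the work are solid. World frame = base frame: x ahead of the robot, y to its left, z up, the work surface at z = 0. Lengths are in m, angles in rad, forces in N, time in s.
With the tool pointing down it reaches from about 0.425 to 0.925 m from the base axis. Payload 6.8 kg.
Tool frame: the origin (TCP) lies at the very end of the fingers, on their centre line; the grasp point (between the pads) lies 19 mm behind it; z points along the fingers, y is the line along which they close (so a half turn about z gives the same grasp; the last joint's range is limited). The gripper opens to 85 mm and grips with 20 to 120 N. Pads are 22 mm wide; open, the fingers measure 114 mm over their backs; the gripper's body (76 mm by 85 mm) begins 54 mm behind the grasp point. The pads swing forward as they close: fully open they stand 13 mm farther back than shut.
Start: joints at [-1.37, 0.477, 0.022, 1.555, -0.011, 1.109, -0.083], TCP at [0.205, 0.643, 0.199] pointing down, gripper open.
Joint ranges: [-2.96, 2.96], [-0.34, 2.1], [-1.41, 1.46], [0.24, 2.44], [-1.37, 4.51], [0.17, 1.92], [-2.96, 2.96]. Speed limits (rad/s): [2.39, 2.39, 3.14, 3.14, 3.14, 3.14, 3.14].

INTERFACE

Orientations are given as a rotation vector (axis times angle).
In Python, from bench import get_obs, viewer, r gives the robot as it stands. The module is installed in compiled form; this text tells all that it offers.
- The arm moves only by the tool play_rows, never from a script. Its argument "commands" is a list that holds one entry, the list of rows, each a list of 5 numbers: the gripper's target within -1 to 1 (shut at 1, half-way at 0, fully open at -1), then the shift along the tool's x, y, z scaled (see below), then the turn about the tool's z scaled (see below). A call has 1 to 12 rows; each row is the pose to reach, as a shift and turn from the pose commanded when the call began, along the tool's axes at that moment; what a row does not reach only later rows make up. The controller multiplies each number of a shift by 0.2 m and each number of a turn by pi/2 rad. A row lasts 1/12 s, in which the tool goes at most 41.7 mm and 7.16 degrees, less where a joint would pass 70% of its speed; a pose out of reach is approached as far as the arm can. A call with a number of a shift or a turn outside -1 to 1 is refused whole. A call with a gripper value outside its range is refused whole. The fingers move at their own pace and stop on an object; "grip_force" is the grip in N (left out, the last holds). Time passes only in rows, so rows that repeat a pose let the fingers close. It gives the time, the measured TCP pose, the force, the opening and the grip force at its end, in the units of the state.
- get_obs(): the state, without advancing time (a new reading comes with each control period).
- viewer.grab_frame(name): name is "side" or "top" or "wrist"; returns a dict with "pixels" (420x560x3 uint8, red, green, blue), "fovy" (degrees; the focal length in pixels is half the picture's height over the tangent of half this angle, whatever the lens; pixels are square), "cx", "cy" (the principal point, pixels), "world_to_cam" (4x4, takes a point from world to camera coordinates); the wrist camera has in their place "hand_eye" (4x4, takes a point from camera to tool coordinates, whose origin is the TCP and whose axes are the flange's). Camera axes: x right, y up, looking along -z (the intrinsics and any distortion apply to the point x, -y, -z); pixel columns grow to the right and rows downward; lengths in m; the calibration is good to about 2 mm. A picture is of the moment at which its call begins: read the wrist's pose just before it. There is no depth.
- r.hand_in(): hands the job in; it is judged then, once.
Trained networks look in a picture, given as the dict that the camera call returned (one of the last four; its "shot" number tells which), for a name from the list of things; names that differ only in an ending like _2 or _b are one class to them, and where a whole thing is asked for, a point or a joint stands for the part that bears it (a point fixed in the world has none). Each returns a list of dicts, best first, with "score" (0 to 1); they miss things now and then, are a little off and sometimes report something else, mostly with a low value. They report only what shows in the picture. A call takes as long as a camera call.
- viewer.trace(picture, thing): "pixels" (420x560 bool, what is visible of it) and "rect" ([left, top, right, bottom] in pixels, round what is visible of it).
The state is a dict: "clock": time; "joints": joint angles; "qvel": joint speeds; "tau": joint torques, N m; "tcp_pos": TCP position; "orientation": TCP orientation; "contact_force": force on the tool from outside, world axes, zero at the start; "moment": the same for the moment, N m; "grip_width": finger opening in m; "gripper_force": force on a finger pad.
Only numpy, scipy, OpenCV 4.12 (cv2) and the standard library are available. Lean on these libraries where they do the work, as an engineer would, in place of code of your own. Each camera call takes 0.05 s, during which the arm holds its last target. There are 200 camera calls.

## Working session

There is one attempt and no reset: what is moved stays moved. The work goes in short steps, Python scripts to look and compute and a tool call to move; the robot and the scene stay as the last step left them, time stands still between calls to the robot, and variables do not carry over. Pictures are saved under pics/ and viewed, at most 10 in all, crops included, and the job is handed in when it is done.

Besides the shell and the picture viewer there is one more tool, called after "Emit:" by a JSON object that holds its "method" and its "body". play_rows: Moves the arm, as the interface text tells. Shifts and turns lie within -1 to 1; 1 stands for 0.2 m of shift or pi/2 rad of turn. Its arguments: {"type":"object","properties":{"commands":{"type":"array","items":{"type":"array","items":{"type":"array","items":{"type":"number","minimum":-1,"maximum":1}}}},"grip_force":{"type":"number"}},"required":["commands"]}

```bash
mkdir -p pics
cat > h.py <<'E'
import numpy as np, cv2
from scipy.spatial.transform import Rotation as R
from bench import get_obs, viewer, r
def ray(p,u,v,o=None):
    H,W=p["pixels"].shape[:2]; f=H/2/np.tan(np.radians(p["fovy"])/2)
    d=np.array([(u-p["cx"])/f,-(v-p["cy"])/f,-1.])
    if "world_to_cam" in p: T=np.linalg.inv(p["world_to_cam"])
    else:
        B=np.eye(4);B[:3,:3]=R.from_rotvec(o["orientation"]).as_matrix();B[:3,3]=o["tcp_pos"];T=B@p["hand_eye"]
    return T[:3,3],T[:3,:3]@d
def atz(p,u,v,z,o=None):
    c,d=ray(p,u,v,o); return c+d*(z-c[2])/d[2]
E
python3 - <<'E'
from h import *
o=get_obs();print(o)
ims=[]
for n in("top","side"):
    p=viewer.grab_frame(n); print(n,{k:v for k,v in p.items() if k!="pixels"})
    im=p["pixels"][:,:,::-1].copy()
    for t in("file_handle","work_edge","blade_mid"):
        for q in viewer.trace(p,t)[:2]:
            m=q["pixels"]; ys,xs=np.nonzero(m)
            if len(xs)<5: continue
            print(n,t,q["score"],q["rect"],len(xs),xs.mean(),ys.mean(),cv2.minAreaRect(np.c_[xs,ys].astype(np.float32)))
    cv2.imwrite(f"pics/{n}.png",im)
E
```

```text
{'clock': 0.0, 'joints': array([-1.37012221,  0.47778154,  0.0223367 ,  1.55645745, -0.01146779,
        1.10926019, -0.08307602]), 'qvel': array([-0.00226902,  0.00050972, -0.00049255, -0.00162159, -0.0013693 ,
        0.00120261, -0.0001148 ]), 'tau': array([ 5.99228915e-04, -5.96460056e+01,  1.60813842e+00, -2.81198716e+01,
        1.25054520e-02,  9.18241072e-03, -7.56527982e-06]), 'tcp_pos': array([0.20495782, 0.64246052, 0.19803561]), 'orientation': array([-4.82981681e-01, -3.10412625e+00,  2.78742066e-03]), 'contact_force': array([-1.05422446, -0.20833957,  0.1953642 ]), 'moment': array([ 0.02239297, -0.03109953, -0.01118501]), 'gripper_force': 0.0, 'grip_width': 0.08554629880311697}
top {'fovy': 56.98742240600489, 'cx': 280.2471128109769, 'cy': 208.6859067349776, 'world_to_cam': array([[ 0.02290998, -0.99947544, -0.02289076, -0.02128483],
       [ 0.99870803,  0.02184155,  0.0458827 , -0.52689686],
       [-0.04535866, -0.02391236,  0.99868453, -0.95889601],
       [ 0.        ,  0.        ,  0.        ,  1.        ]]), 'shot': 1}
top file_handle 0.8 [360.8, 152.9, 375.2, 270
[... 761 characters left out ...]
6285487, -0.84377513,  0.39544895, -0.7297742 ],
       [ 0.        ,  0.        ,  0.        ,  1.        ]]), 'shot': 2}
side file_handle 0.68 [250.6, 289.6, 419.8, 341.6] 2356 325.3514431239389 314.0042444821732 ((332.68060302734375, 311.26800537109375), (17.782459259033203, 170.47499084472656), 75.46554565429688)
side work_edge 0.68 [305.5, 206.4, 378.2, 266.2] 2565 340.4939571150097 241.46432748538012 ((342.73077392578125, 246.15380859375), (70.1695785522461, 52.69651794433594), 33.690067291259766)
side blade_mid 0.62 [248.7, 285.2, 416.9, 344.2] 2192 323.4831204379562 314.4881386861314 ((332.0882568359375, 312.3529968261719), (17.220027923583984, 168.31971740722656), 75.96376037597656)
```

View pics/top.png

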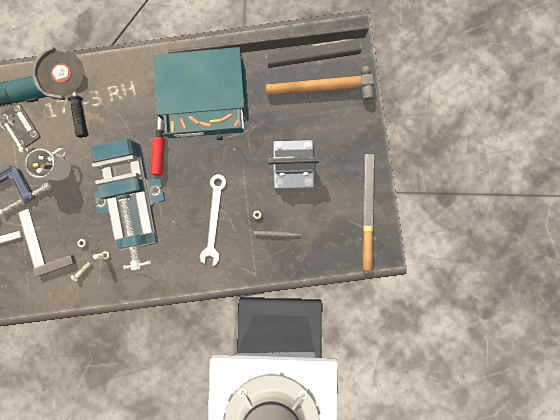

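View pics/side.png

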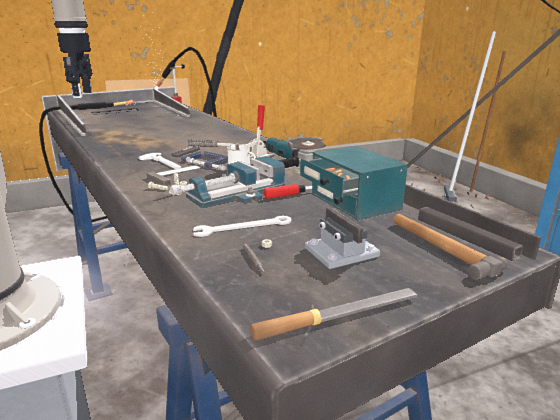

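The top picture shows the file at right (handle rows 226–270, tip row 154, column ~369), and the clamp with its dark bar from (269,160) to (319,160). The side view agrees.

Run:
```python
from h import *
p=viewer.grab_frame("top")
im=p["pixels"]
cv2.imwrite("pics/crop.png",cv2.resize(im[130:290,250:400,::-1],None,fx=3.7,fy=3.7,interpolation=cv2.INTER_CUBIC))
for u,v,z in[(368.5,269.5,.0125),(368.5,226.5,.0125),(369.5,154,.011),(269,160,.079),(319,160.5,.079),(294,160.5,.079),(273,187,.016),(313.5,187,.016)]:
    print(u,v,atz(p,u,v,z).round(4))
m=viewer.trace(p,"blade_mid")[0]["pixels"]
for a,b in((156,222),(232,266)):
    ys=np.arange(a,b);xs=np.array([np.nonzero(m[y])[0].mean() for y in ys]);k=np.polyfit(ys,xs,1)
    print(k,[atz(p,np.polyval(k,y),y,.012).round(4) for y in(a,b)])
o=get_obs();T=R.from_rotvec(o["orientation"]).as_matrix();print(T.round(3))
```

```text
368.5 269.5 [ 0.3813 -0.2315  0.0125]
368.5 226.5 [ 0.4876 -0.2302  0.0125]
369.5 154 [ 0.6698 -0.2307  0.011 ]
269 160 [0.6381 0.018  0.079 ]
319 160.5 [ 0.6392 -0.0993  0.079 ]
294 160.5 [ 0.6381 -0.0408  0.079 ]
273 187 [0.581  0.0098 0.016 ]
313.5 187 [ 0.5831 -0.0915  0.016 ]
[-2.06032773e-02  3.72368566e+02] [array([ 0.6645, -0.2297,  0.012 ]), array([ 0.4988, -0.2284,  0.012 ])]
[-3.66692131e-03  3.68646524e+02] [array([ 0.4739, -0.2287,  0.012 ]), array([ 0.3898, -0.2295,  0.012 ])]
[[-0.953  0.304 -0.   ]
 [ 0.304  0.953 -0.   ]
 [ 0.    -0.    -1.   ]]
```

View pics/crop.png

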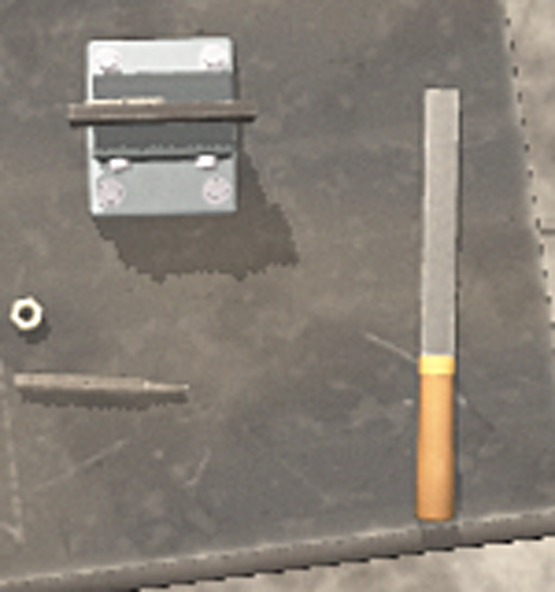

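The crop agrees with the sizes given: the file is about 288 mm long with its handle centre at (0.438, -0.230), lying along x. The bar's middle is at (0.640, -0.041). I'll go round on an arc that stays within reach, squaring the tool on the way.

Emit:
{"method": "play_rows", "body": {"commands": [[[-1,-0.94,-0.49,-0.15,-0.197],[-1,-0.94,-0.49,-0.15,-0.197],[-1,-0.94,-0.49,-0.15,-0.197],[-1,-0.94,-0.49,-0.15,-0.197],[-1,-0.94,-0.49,-0.15,-0.197],[-1,-0.94,-0.49,-0.15,-0.197],[-1,-0.94,-0.49,-0.15,-0.197]]], "grip_force": 90}}

```text
clock: 1.08
tcp_pos: [0.3586, 0.4895, 0.23]
orientation: [0.011, 3.139, 0.0]
contact_force: [-1.0, 1.2, -0.2]
grip_width: 0.0854
gripper_force: 0.0
```

Emit:
{"method": "play_rows", "body": {"commands": [[[-1,-0.6,-1,0,0],[-1,-0.6,-1,0,0],[-1,-0.6,-1,0,0],[-1,-0.6,-1,0,0],[-1,-0.6,-1,0,0],[-1,-0.6,-1,0,0]]]}}

```text
clock: 1.58
tcp_pos: [0.4763, 0.2893, 0.2291]
orientation: [0.003, 3.141, -0.001]
contact_force: [1.0, -0.5, 0.6]
grip_width: 0.0856
gripper_force: 0.0
```

Emit:
{"method": "play_rows", "body": {"commands": [[[-1,0,-1,0,0],[-1,0,-1,0,0],[-1,0,-1,0,0],[-1,0,-1,0,0],[-1,0,-1,0,0],[-1,0,-1,0,0]]]}}

```text
clock: 2.08
tcp_pos: [0.4745, 0.0862, 0.2291]
orientation: [-0.012, -3.142, 0.003]
contact_force: [-0.1, -0.1, 0.3]
grip_width: 0.0854
gripper_force: 0.0
```

Emit:
{"method": "play_rows", "body": {"commands": [[[-1,0.1,-1,0,0],[-1,0.1,-1,0,0],[-1,0.1,-1,0,0],[-1,0.1,-1,0,0],[-1,0.1,-1,0,0],[-1,0.1,-1,0,0]]]}}

```text
clock: 2.58
tcp_pos: [0.454, -0.1132, 0.2294]
orientation: [0.012, 3.141, -0.003]
contact_force: [-0.7, 0.4, 0.3]
grip_width: 0.0856
gripper_force: 0.0
```

Emit:
{"method": "play_rows", "body": {"commands": [[[-1,0.1,-0.6,0.3,0],[-1,0.1,-0.6,0.3,0],[-1,0.1,-0.6,0.3,0],[-1,0.1,-0.6,0.3,0],[-1,0.1,-0.6,0.3,0],[-1,0.1,-0.6,0.3,0]]]}}

```text
clock: 3.08
tcp_pos: [0.4355, -0.2262, 0.1686]
orientation: [0.002, -3.141, -0.001]
contact_force: [0.2, 1.2, 0.3]
grip_width: 0.0854
gripper_force: 0.0
```

Run:
```python
from h import *
o=get_obs();p=viewer.grab_frame("wrist");print(o["clock"],o["joints"].round(2),o["tcp_pos"].round(4),o["orientation"].round(4))
m=viewer.trace(p,"blade_mid")
cv2.imwrite("pics/w1.png",p["pixels"][:,:,::-1])
for q in m[:2]:
    ys,xs=np.nonzero(q["pixels"]);print(q["score"],q["rect"])
    c=cv2.fitLine(np.c_[xs,ys].astype(np.float32),cv2.DIST_HUBER,0,.01,.01).ravel()
    pts=np.c_[xs,ys];s=(pts-c[2:])@c[:2]
    for t in(s.min(),0,s.max()):
        u,v=c[2:]+t*c[:2];print((u,v),atz(p,u,v,.012,o).round(4))
```

```text
3.0833 [-0.07  0.22  0.49  2.04 -0.13  0.91  2.06] [ 0.4355 -0.2262  0.1686] [ 1.6000e-03 -3.1408e+00 -8.0000e-04]
0.64 [268.5, 112.5, 297.5, 381.9]
(np.float64(280.8650174486139), np.float64(382.05070806051503)) [ 0.669  -0.2294  0.012 ]
(np.float32(281.65326), np.float32(244.26721)) [ 0.5048 -0.2282  0.012 ]
(np.float64(282.41597764695115), np.float64(110.94517835874413)) [ 0.3802 -0.2274  0.012 ]
```

Emit:
{"method": "play_rows", "body": {"commands": [[[-1,0,0,0.7,0],[-1,0,0,0.7,0],[-1,0,0,0.7,0],[-1,0,0,0.7,0],[-1,0,0,0.7,0],[-1,0,0,0.7,0]]]}}

```text
clock: 3.68
tcp_pos: [0.4357, -0.226, 0.0292]
orientation: [0.005, -3.141, -0.001]
contact_force: [-0.0, -0.8, 1.4]
grip_width: 0.0854
gripper_force: 0.0
```

Emit:
{"method": "play_rows", "body": {"commands": [[[-1,-0.01,-0.01,0.06,0],[-1,-0.01,-0.01,0.11,0],[-1,-0.01,-0.01,0.132,0],[-1,-0.01,-0.01,0.132,0],[1,-0.01,-0.01,0.132,0],[1,-0.01,-0.01,0.132,0],[1,-0.01,-0.01,0.132,0],[1,-0.01,-0.01,0.132,0],[1,-0.01,-0.01,0.132,0],[1,-0.01,-0.01,0.132,0],[1,-0.01,-0.01,0.132,0],[1,-0.01,-0.01,0.132,0]]], "grip_force": 100}}

```text
clock: 4.68
tcp_pos: [0.4369, -0.2294, 0.0026]
orientation: [0.001, -3.142, -0.0]
contact_force: [-0.3, 0.7, 0.6]
grip_width: 0.0003
gripper_force: 0.0
```

Emit:
{"method": "play_rows", "body": {"commands": [[[1,0,0,0,0],[1,0,0,0,0],[1,0,0,0,0],[1,0,0,0,0],[1,0,0,0,0],[1,0,0,0,0]]]}}

```text
clock: 5.18
tcp_pos: [0.4369, -0.2293, 0.0026]
orientation: [0.001, -3.142, -0.0]
contact_force: [0.1, 0.8, -0.2]
grip_width: -0.0002
gripper_force: 0.0
```

The fingers closed on nothing, so I'll lift and look.

Emit:
{"method": "play_rows", "body": {"commands": [[[1,0,0,-0.4,0],[1,0,0,-0.7,0],[1,0,0,-0.7,0],[1,0,0,-0.7,0],[1,0,0,-0.7,0],[1,0,0,-0.7,0]]]}}

```text
clock: 5.68
tcp_pos: [0.4376, -0.2293, 0.1433]
orientation: [-0.002, 3.139, -0.0]
contact_force: [-0.8, 0.1, -0.9]
grip_width: -0.0001
gripper_force: 0.0
```

Run:
```python
from h import *
o=get_obs();p=viewer.grab_frame("wrist");s=viewer.grab_frame("side")
cv2.imwrite("pics/w2.png",np.hstack([cv2.resize(x["pixels"][:,:,::-1],(400,300)) for x in(p,s)]))
print(o["tcp_pos"],p["hand_eye"].round(3))
q=viewer.trace(p,"blade_mid")
if q:
    ys,xs=np.nonzero(q[0]["pixels"]);c=cv2.fitLine(np.c_[xs,ys].astype(np.float32),cv2.DIST_HUBER,0,.01,.01).ravel();t=(np.c_[xs,ys]-c[2:])@c[:2]
    for a in(t.min(),0,t.max()):print(q[0]["score"],c[2:]+a*c[:2],atz(p,*(c[2:]+a*c[:2]),.012,o).round(4))
```

```text
[ 0.43755829 -0.22930606  0.14334836] [[-0.001  0.952  0.307  0.078]
 [ 1.     0.001  0.001  0.   ]
 [ 0.001  0.307 -0.952 -0.175]
 [ 0.     0.     0.     1.   ]]
0.69 [283.73891286 398.02205988] [ 0.6688 -0.2294  0.012 ]
0.69 [285.20895 215.49153] [ 0.469  -0.2281  0.012 ]
0.69 [286.06666226 108.99248229] [ 0.3795 -0.2275  0.012 ]
```

View pics/w2.png

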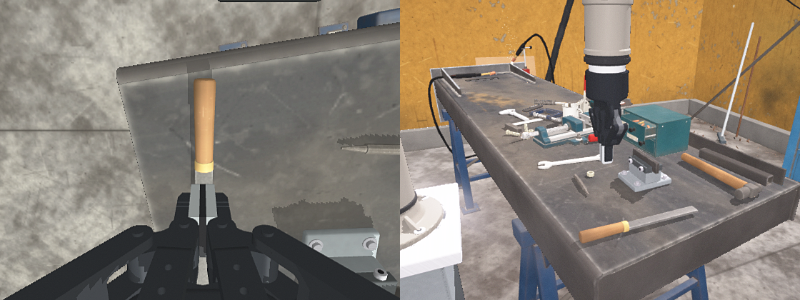

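The wrist view shows the file untouched, with its handle at about column 286. In the side view the fingertips look directly above the handle, so I'll check their real height against the projected TCP.

Run:
```python
from h import *
o=get_obs();s=viewer.grab_frame("side");im=s["pixels"][:,:,::-1].copy()
f=210/np.tan(np.radians(s["fovy"])/2)
def pr(P):
    c=s["world_to_cam"]@np.r_[P,1];return s["cx"]+f*c[0]/-c[2],s["cy"]-f*c[1]/-c[2]
t=o["tcp_pos"];print(t,o["grip_width"],o["clock"])
for P in(t,t+[0,0,.02],t+[0,0,.04],[.438,-.2285,.0125],[.669,-.229,.011],[.64,-.041,.079]):
    u,v=pr(np.array(P));print(P,round(u,1),round(v,1));cv2.circle(im,(int(round(u)),int(round(v))),2,(0,0,255),-1)
cv2.imwrite("pics/s3.png",cv2.resize(im[100:360,200:460],None,fx=2.2,fy=2.2))
```

```text
[ 0.43585487 -0.22882091  0.14124017] 0.00039687228160282563 5.8333
[ 0.43585487 -0.22882091  0.14124017] 286.3 249.1
[ 0.43585487 -0.22882091  0.16124017] 286.4 236.3
[ 0.43585487 -0.22882091  0.18124017] 286.6 223.2
[0.438, -0.2285, 0.0125] 286.8 324.2
[0.669, -0.229, 0.011] 411.1 292.7
[0.64, -0.041, 0.079] 342.6 217.9
```

View pics/s3.png

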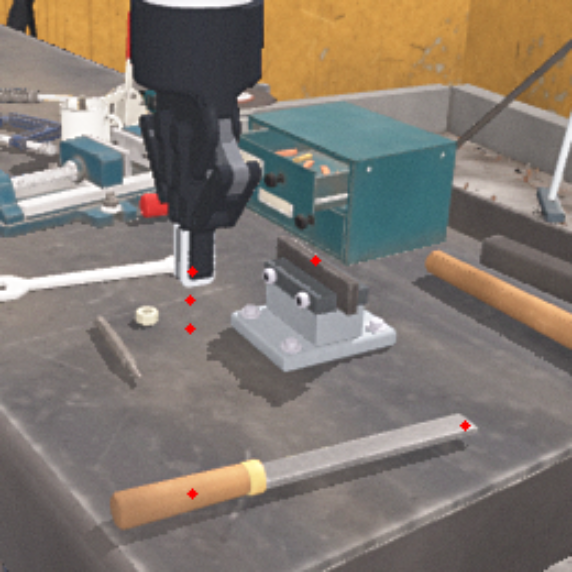

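The drawn TCP sits about 19 px (≈29 mm) below the real fingertips, while the file and bar marks land correctly. So the fingers end about 29 mm above the reported TCP and closed just over the handle. I'll go down again about 28 mm deeper, watching the force.

Emit:
{"method": "play_rows", "body": {"commands": [[[-1,0,0,0,0],[-1,0,0,0,0],[-1,0,0,0,0],[-1,0,0,0.2,0],[-1,-0.01,0,0.4,0],[-1,-0.01,0,0.6,0],[-1,-0.01,0,0.7,0],[-1,-0.01,0,0.7,0],[-1,-0.01,0,0.7,0]]]}}

```text
clock: 6.63
tcp_pos: [0.438, -0.2294, 0.002]
orientation: [0.0, -3.139, -0.001]
contact_force: [0.7, 0.4, 0.4]
grip_width: 0.0852
gripper_force: 0.0
```

Emit:
{"method": "play_rows", "body": {"commands": [[[-1,0,0,0.04,0],[-1,0,0,0.08,0],[-1,0,0,0.1,0],[-1,0,0,0.12,0],[-1,0,0,0.12,0],[-1,0,0,0.12,0]]]}}

```text
clock: 7.13
tcp_pos: [0.439, -0.2293, -0.0213]
orientation: [-0.001, 3.141, 0.0]
contact_force: [-0.8, 0.6, -0.3]
grip_width: 0.0855
gripper_force: 0.0
```

Emit:
{"method": "play_rows", "body": {"commands": [[[1,0,0,0,0],[1,0,0,0,0],[1,0,0,0,0],[1,0,0,0,0],[1,0,0,0,0],[1,0,0,0,0],[1,0,0,0,0],[1,0,0,0,0],[1,0,0,0,0],[1,0,0,0,0]]]}}

```text
clock: 7.97
tcp_pos: [0.439, -0.2292, -0.0209]
orientation: [-0.001, 3.141, 0.001]
contact_force: [-1.3, 2.0, 7.5]
grip_width: 0.0216
gripper_force: 98.7
```

It grips 21.6 mm, which is a chord above the handle's widest part. I'll reopen and go lower, watching the force.

Emit:
{"method": "play_rows", "body": {"commands": [[[-1,0,0,0,0],[-1,0,0,0,0],[-1,0,0,0,0],[-1,0,0,0,0],[-1,0,0,0.02,0],[-1,0,0,0.04,0],[-1,0,0,0.04,0],[-1,0,0,0.04,0]]]}}

```text
clock: 8.63
tcp_pos: [0.4385, -0.2292, -0.0299]
orientation: [0.001, -3.141, -0.0]
contact_force: [-0.3, -0.3, 0.5]
grip_width: 0.0857
gripper_force: 0.0
```

Emit:
{"method": "play_rows", "body": {"commands": [[[1,0,0,0,0],[1,0,0,0,0],[1,0,0,0,0],[1,0,0,0,0],[1,0,0,0,0],[1,0,0,0,0],[1,0,0,0,0],[1,0,0,0,0],[1,0,0,0,0],[1,0,0,0,0]]]}}

```text
clock: 9.47
tcp_pos: [0.439, -0.2293, -0.029]
orientation: [-0.001, 3.141, 0.0]
contact_force: [-1.3, 1.7, 5.5]
grip_width: 0.0222
gripper_force: 98.5
```

Emit:
{"method": "play_rows", "body": {"commands": [[[1,0,0,-0.1,0],[1,0,0,-0.2,0],[1,0,0,-0.35,0],[1,0,0,-0.5,0],[1,0,0,-0.65,0],[1,0,0,-0.7,0],[1,0,0,-0.7,0],[1,0,0,-0.7,0]]]}}

```text
clock: 10.13
tcp_pos: [0.4385, -0.2288, 0.1099]
orientation: [0.002, -3.141, -0.001]
contact_force: [0.1, 0.4, -3.4]
grip_width: 0.0222
gripper_force: 98.9
```

Run:
```python
from h import *
o=get_obs();s=viewer.grab_frame("side");w=viewer.grab_frame("wrist")
print(o["tcp_pos"],o["orientation"],o["contact_force"],o["moment"],o["grip_width"])
im=s["pixels"][:,:,::-1].copy()
f=210/np.tan(np.radians(s["fovy"])/2)
def pr(P):
    c=s["world_to_cam"]@np.r_[P,1];return s["cx"]+f*c[0]/-c[2],s["cy"]-f*c[1]/-c[2]
h=o["tcp_pos"]+[-.001,.001,.0415]
for P in(h,h+[.049,0,0],h+[.14,0,-.0015],h+[.231,0,-.0015]):
    u,v=pr(P);print(P.round(4),round(u,1),round(v,1));cv2.circle(im,(int(round(u)),int(round(v))),1,(0,0,255),-1)
for n,p in(("s",s),("w",w)):
    for q in viewer.trace(p,"blade_mid")[:1]:print(n,q["score"],q["rect"])
a=cv2.resize(im[120:330,220:460],(480,420));b=cv2.resize(w["pixels"][:,:,::-1],(320,240));b=np.vstack([b,np.zeros((180,320,3),np.uint8)])
cv2.imwrite("pics/s4.png",np.hstack([a,b]))
```

```text
[ 0.43854674 -0.22877607  0.10987311] [ 2.01697397e-03 -3.14128561e+00 -9.11196652e-04] [ 0.08916079  0.40966282 -3.36873775] [0.00186087 0.13286786 0.05293721] 0.022159123697379664
[ 0.4375 -0.2278  0.1514] 287.2 242.2
[ 0.4865 -0.2278  0.1514] 318.4 236.3
[ 0.5775 -0.2278  0.1499] 371.9 227.0
[ 0.6685 -0.2278  0.1499] 420.6 217.7
s 0.96 [244.4, 209.7, 429.3, 260.8]
w 0.95 [245.9, 138.0, 320.7, 397.8]
```

View pics/s4.png

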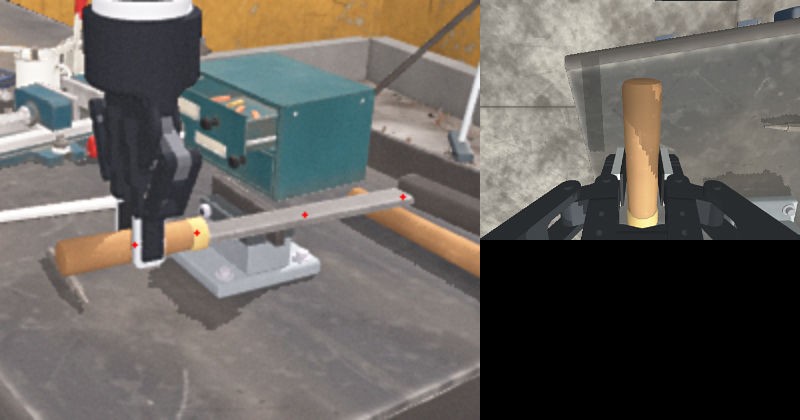

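The file is held level, and the predicted handle and blade marks fall on it. The tip mark is about 5 px short, the same as when it lay on the bench, so it hasn't slipped. Next I'll carry it to above the start of the stroke.

Emit:
{"method": "play_rows", "body": {"commands": [[[1,0,0.08,0,0],[1,-0.03,0.2,0,0],[1,-0.06,0.35,0,0],[1,-0.09,0.5,0,0],[1,-0.09,0.65,0,0],[1,-0.09,0.8,0,0],[1,-0.09,0.9,0,0],[1,-0.09,0.94,0,0],[1,-0.09,0.94,0,0],[1,-0.09,0.94,0,0]]]}}

```text
clock: 11.17
tcp_pos: [0.4564, -0.042, 0.11]
orientation: [0.001, -3.14, 0.001]
contact_force: [1.1, -1.0, -2.4]
grip_width: 0.0221
gripper_force: 98.8
```

Run:
```python
from h import *
o=get_obs();s=viewer.grab_frame("side");t=viewer.grab_frame("top")
print(o["tcp_pos"],o["orientation"],o["contact_force"],o["moment"],o["clock"])
h=o["tcp_pos"]+[-.001,.001,.0415]
def pr(s,P):
    f=210/np.tan(np.radians(s["fovy"])/2);c=s["world_to_cam"]@np.r_[P,1];return s["cx"]+f*c[0]/-c[2],s["cy"]-f*c[1]/-c[2]
out=[]
for p,(a,b,c,d) in((s,(120,330,250,490)),(t,(100,310,200,440))):
    im=p["pixels"][:,:,::-1].copy()
    for P in(h,h+[.14,0,-.0015],h+[.231,0,-.0015],np.array([.64,-.041,.079])):
        u,v=pr(p,P);print(P.round(4),round(u,1),round(v,1));cv2.circle(im,(int(round(u)),int(round(v))),1,(0,0,255),-1)
    out.append(cv2.resize(im[a:b,c:d],(400,350)))
    for q in viewer.trace(p,"blade_mid")[:1]:print(q["score"],q["rect"])
cv2.imwrite("pics/s5.png",np.hstack(out))
```

```text
[ 0.45640081 -0.04199619  0.11001534] [ 1.33486287e-03 -3.14044412e+00  1.14169148e-03] [ 1.07637256 -1.04890664 -2.37664984] [-0.0414702   0.11538692  0.04995641] 11.1667
[ 0.4554 -0.041   0.1515] 253.6 196.3
[ 0.5954 -0.041   0.15  ] 324.0 186.8
[ 0.6864 -0.041   0.15  ] 365.5 180.8
[ 0.64  -0.041  0.079] 342.6 217.9
0.91 [219.4, 178.1, 368.5, 208.9]
[ 0.4554 -0.041   0.1515] 292.7 239.6
[ 0.5954 -0.041   0.15  ] 294.1 174.5
[ 0.6864 -0.041   0.15  ] 295.0 132.8
[ 0.64  -0.041  0.079] 294.1 159.7
```

View pics/s5.png

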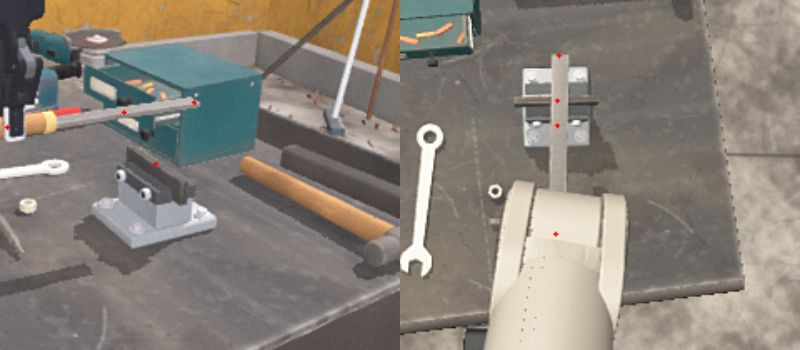

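It is well aligned: both views put the tip and blade marks on the blade, which crosses the middle of the bar. I'll lower to about 5 mm above contact.

Emit:
{"method": "play_rows", "body": {"commands": [[[1,0,0,0.1,0],[1,0,0,0.2,0],[1,0,0,0.28,0],[1,0,0,0.31,0],[1,0,0,0.31,0],[1,0,0,0.31,0]]]}}

```text
clock: 11.87
tcp_pos: [0.457, -0.042, 0.0488]
orientation: [-0.001, -3.141, 0.0]
contact_force: [-0.5, 0.3, -3.0]
grip_width: 0.022
gripper_force: 98.8
```

Emit:
{"method": "play_rows", "body": {"commands": [[[1,0,0,0.01,0],[1,0,0,0.02,0],[1,0,0,0.02,0],[1,0,0,0.02,0]]]}}

```text
clock: 12.2
tcp_pos: [0.4571, -0.0413, 0.0449]
orientation: [-0.001, 3.141, 0.0]
contact_force: [-0.1, -0.2, -2.4]
grip_width: 0.0216
gripper_force: 98.8
```

Emit:
{"method": "play_rows", "body": {"commands": [[[1,0,0,0.005,0],[1,0,0,0.01,0],[1,0,0,0.01,0],[1,0,0,0.01,0]]]}}

```text
clock: 12.53
tcp_pos: [0.4569, -0.0413, 0.0426]
orientation: [-0.001, 3.141, 0.0]
contact_force: [0.1, 0.4, -3.5]
grip_width: 0.0218
gripper_force: 98.8
```

Emit:
{"method": "play_rows", "body": {"commands": [[[1,0,0,0.005,0],[1,0,0,0.01,0],[1,0,0,0.01,0],[1,0,0,0.01,0]]]}}

```text
clock: 12.87
tcp_pos: [0.4569, -0.0413, 0.0407]
orientation: [-0.001, 3.141, 0.0]
contact_force: [-2.6, 1.4, -0.8]
grip_width: 0.0219
gripper_force: 99.3
```

```bash
python3 -c "
from h import *
o=get_obs();print(o['tcp_pos'],o['contact_force'],o['moment'])"
```

```text
[ 0.45694854 -0.04132779  0.0406866 ] [-2.55226922  1.41562185 -0.81511819] [ 0.07192322 -0.12927906  0.01592272]
```

Contact: the moment changed by 0.25 N m, which is about 1.5 N on the edge. I'll push forward in pieces and watch it.

Emit:
{"method": "play_rows", "body": {"commands": [[[1,0,0,0.004,0],[1,-0.03,0,0.005,0],[1,-0.06,0,0.005,0],[1,-0.09,0,0.005,0],[1,-0.12,0,0.005,0],[1,-0.15,0,0.005,0]]]}}

```text
clock: 13.37
tcp_pos: [0.4877, -0.0414, 0.0397]
orientation: [-0.001, 3.141, -0.0]
contact_force: [-3.9, -0.5, 4.1]
grip_width: 0.0218
gripper_force: 99.7
```

```bash
python3 -c "
from h import *
o=get_obs();print(o['tcp_pos'],o['orientation'],o['contact_force'],o['moment'])"
```

```text
[ 0.48766033 -0.04137089  0.03967052] [-9.43426336e-04  3.14144070e+00 -5.30329306e-06] [-3.88558554 -0.47384462  4.12892877] [ 0.03509368 -0.05093926 -0.00607025]
```

Emit:
{"method": "play_rows", "body": {"commands": [[[1,-0.03,0,0,0],[1,-0.06,0,0,0],[1,-0.09,0,0,0],[1,-0.12,0,0,0],[1,-0.15,0,0,0],[1,-0.15,0,0,0]]]}}

```text
clock: 13.87
tcp_pos: [0.5187, -0.0414, 0.04]
orientation: [-0.001, 3.14, -0.0]
contact_force: [-3.1, 0.1, 6.9]
grip_width: 0.022
gripper_force: 100.2
```

Emit:
{"method": "play_rows", "body": {"commands": [[[1,-0.03,0,0,0],[1,-0.06,0,0,0],[1,-0.09,0,0,0],[1,-0.12,0,0,0],[1,-0.14,0,0,0],[1,-0.14,0,0,0],[1,-0.14,0,0,0]]]}}

```text
clock: 14.45
tcp_pos: [0.5464, -0.0413, 0.0398]
orientation: [-0.001, 3.14, -0.0]
contact_force: [-0.5, -0.3, 4.6]
grip_width: 0.0221
gripper_force: 99.9
```

```bash
python3 -c "
from h import *
o=get_obs();print(o['tcp_pos'],o['orientation'],o['contact_force'],o['moment'])
p=viewer.grab_frame('side');cv2.imwrite('pics/s6.png',cv2.resize(p['pixels'][130:310,220:480,::-1],None,fx=2.5,fy=2.5))"
```

```text
[ 0.54638582 -0.04131501  0.03984948] [-1.19093589e-03  3.13966086e+00 -3.01598780e-04] [-0.5343316  -0.30433663  4.63447517] [-0.0303266  -0.22566692 -0.02112545]
```

View pics/s6.png

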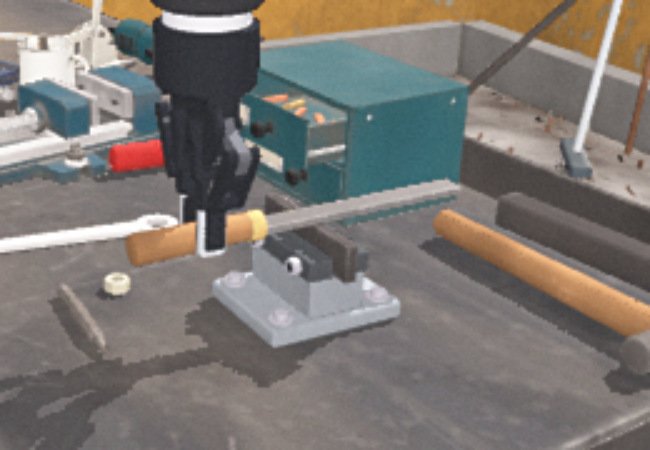

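The first stroke ended in contact at about +46 mm, with the edge under the rear part of the blade. Now I lift straight up 40 mm, carry back and come down for the second stroke.

Emit:
{"method": "play_rows", "body": {"commands": [[[1,0,0,-0.08,0],[1,0,0,-0.16,0],[1,0,0,-0.2,0],[1,0,0,-0.2,0],[1,0,0,-0.2,0],[1,0,0,-0.2,0]]]}}

```text
clock: 15.0
tcp_pos: [0.5441, -0.0411, 0.0786]
orientation: [0.001, -3.14, -0.0]
contact_force: [-0.6, 0.3, -3.0]
grip_width: 0.022
gripper_force: 98.8
```

Emit:
{"method": "play_rows", "body": {"commands": [[[1,0.08,0,0,0],[1,0.18,0,0,0],[1,0.28,0,0,0],[1,0.38,0,0,0],[1,0.45,0,0,0],[1,0.45,0,0,0],[1,0.45,0,0,0],[1,0.45,0,0,0]]]}}

```text
clock: 15.67
tcp_pos: [0.4557, -0.0412, 0.0795]
orientation: [-0.001, 3.141, -0.0]
contact_force: [-0.0, 0.3, -2.9]
grip_width: 0.0218
gripper_force: 98.9
```

Run:
```python
from h import *
o=get_obs();s=viewer.grab_frame("side")
print(o["tcp_pos"],o["contact_force"],o["moment"])
h=o["tcp_pos"]+[-.001,.001,.0415]
f=210/np.tan(np.radians(s["fovy"])/2)
for d in([.06,0,-.0015],[.14,0,-.0015],[.231,0,-.0015]):
    c=s["world_to_cam"]@np.r_[h+d,1];print("pred",s["cx"]-f*c[0]/c[2],s["cy"]+f*c[1]/c[2])
m=viewer.trace(s,"blade_mid")[0];print(m["score"],m["rect"])
for u in(290,300,310,320,330,340,350,360):
    y=np.nonzero(m["pixels"][:,u])[0];print(u,y.mean() if len(y) else None,len(y))
```

```text
[ 0.45574707 -0.04124225  0.07948771] [-0.01290758  0.31492662 -2.93328495] [-0.04142235  0.04427376 -0.03670493]
pred 284.2470276087461 208.06873585993023
pred 322.89488224719395 201.91344736509916
pred 363.8171736257662 195.39591847090625
0.64 [219.3, 188.8, 367.2, 227.2]
290 207.0 9
300 205.0 9
310 203.5 8
320 201.5 8
330 199.5 8
340 197.5 6
350 196.0 7
360 194.0 7
```

The blade now tilts up about 1.5°, which is fine. I'll feel for contact a little lower.

Emit:
{"method": "play_rows", "body": {"commands": [[[1,0,0,0.06,0],[1,0,0,0.12,0],[1,0,0,0.17,0],[1,0,0,0.18,0],[1,0,0,0.19,0],[1,0,0,0.195,0],[1,0,0,0.195,0],[1,0,0,0.195,0]]]}}

```text
clock: 16.43
tcp_pos: [0.4552, -0.0414, 0.041]
orientation: [-0.001, 3.141, 0.0]
contact_force: [0.1, -0.0, -2.6]
grip_width: 0.0218
gripper_force: 98.9
```

Emit:
{"method": "play_rows", "body": {"commands": [[[1,0,0,0.005,0],[1,0,0,0.01,0],[1,0,0,0.01,0],[1,0,0,0.01,0]]]}}

```text
clock: 16.77
tcp_pos: [0.4552, -0.0413, 0.0388]
orientation: [-0.001, 3.141, 0.0]
contact_force: [0.1, -0.1, -1.7]
grip_width: 0.0223
gripper_force: 99.0
```

```bash
python3 -c "
from h import *
o=get_obs();print(o['tcp_pos'],o['contact_force'],o['moment'])"
```

```text
[ 0.45523641 -0.04132278  0.03882071] [ 0.12303152 -0.08083128 -1.74463479] [-0.00423712 -0.13077423 -0.00419743]
```

Emit:
{"method": "play_rows", "body": {"commands": [[[1,0,0,0.005,0],[1,-0.03,0,0.006,0],[1,-0.06,0,0.006,0],[1,-0.09,0,0.006,0],[1,-0.12,0,0.006,0],[1,-0.15,0,0.006,0]]]}}

```text
clock: 17.27
tcp_pos: [0.4856, -0.0414, 0.0375]
orientation: [-0.001, 3.141, 0.0]
contact_force: [-4.4, 0.0, 3.0]
grip_width: 0.0219
gripper_force: 99.6
```

Emit:
{"method": "play_rows", "body": {"commands": [[[1,-0.03,0,0,0],[1,-0.06,0,0,0],[1,-0.09,0,0,0],[1,-0.12,0,0,0],[1,-0.15,0,0,0],[1,-0.15,0,0,0]]]}}

```text
clock: 17.77
tcp_pos: [0.5167, -0.0414, 0.0378]
orientation: [-0.001, 3.14, -0.0]
contact_force: [-2.3, -0.3, 6.5]
grip_width: 0.0217
gripper_force: 100.3
```

Emit:
{"method": "play_rows", "body": {"commands": [[[1,-0.03,0,0,0],[1,-0.06,0,0,0],[1,-0.09,0,0,0],[1,-0.12,0,0,0],[1,-0.15,0,0,0],[1,-0.15,0,0,0],[1,-0.15,0,0,0]]]}}

```text
clock: 18.35
tcp_pos: [0.5464, -0.0414, 0.0379]
orientation: [-0.001, 3.14, -0.0]
contact_force: [-2.7, 0.3, 6.8]
grip_width: 0.0219
gripper_force: 100.4
```

Emit:
{"method": "play_rows", "body": {"commands": [[[1,0,0,-0.08,0],[1,0,0,-0.16,0],[1,0,0,-0.26,0],[1,0,0,-0.35,0],[1,0,0,-0.38,0],[1,0,0,-0.38,0],[1,0,0,-0.38,0]]]}}

```text
clock: 18.93
tcp_pos: [0.5448, -0.041, 0.1127]
orientation: [0.002, -3.141, -0.0]
contact_force: [0.7, 0.2, -3.2]
grip_width: 0.022
gripper_force: 98.9
```

Emit:
{"method": "play_rows", "body": {"commands": [[[1,0.05,-0.1,0,0],[1,0.1,-0.25,0,0],[1,0.2,-0.4,0,0],[1,0.3,-0.55,0,0],[1,0.4,-0.7,0,0],[1,0.45,-0.85,0,0],[1,0.45,-0.93,0,0],[1,0.45,-0.93,0,0],[1,0.45,-0.93,0,0]]]}}

```text
clock: 19.68
tcp_pos: [0.4539, -0.228, 0.1122]
orientation: [-0.003, -3.14, -0.0]
contact_force: [-0.2, 0.6, -2.9]
grip_width: 0.022
gripper_force: 99.0
```

Run:
```python
from h import *
o=get_obs();s=viewer.grab_frame("side")
print(o["tcp_pos"],o["contact_force"],o["moment"])
h=o["tcp_pos"]+[-.001,.001,.0415]
f=210/np.tan(np.radians(s["fovy"])/2)
for d in([-.05,0,0],[.06,0,-.0015],[.14,0,-.0015],[.231,0,-.0015]):
    c=s["world_to_cam"]@np.r_[h+d,1];print("pred",s["cx"]-f*c[0]/c[2],s["cy"]+f*c[1]/c[2])
m=viewer.trace(s,"blade_mid")[0];print(m["score"],m["rect"])
for u in range(250,430,15):
    y=np.nonzero(m["pixels"][:,u])[0];print(u,y.mean() if len(y) else None,len(y))
```

```text
[ 0.453939   -0.22795544  0.11218372] [-0.18128524  0.64066435 -2.93713916] [0.05755458 0.12899479 0.04799723]
pred 263.8514437010659 244.78209236189758
pred 334.24301506226345 232.48013543729124
pred 380.33771932750176 223.78321105016695
pred 428.29087204820166 214.73564365638592
0.62 [255.6, 206.2, 438.2, 255.7]
250 None 0
265 245.0 17
280 242.5 18
295 237.5 12
310 None 0
325 232.5 16
340 230.0 11
355 226.5 10
370 223.5 10
385 220.5 10
400 217.0 9
415 214.0 9
```

It stays near level (~2°). Now I lay it down.

Emit:
{"method": "play_rows", "body": {"commands": [[[1,0,0,0.15,0],[1,0,0,0.3,0],[1,0,0,0.45,0],[1,0,0,0.57,0],[1,0,0,0.64,0],[1,0,0,0.66,0],[1,0,0,0.67,0],[1,0,0,0.67,0],[1,0,0,0.67,0]]]}}

```text
clock: 20.53
tcp_pos: [0.4559, -0.2273, -0.0198]
orientation: [-0.002, 3.14, -0.001]
contact_force: [0.1, -0.3, -2.9]
grip_width: 0.0221
gripper_force: 98.9
```

Emit:
{"method": "play_rows", "body": {"commands": [[[1,0,0,0.01,0],[1,0,0,0.02,0],[1,0,0,0.025,0],[1,0,0,0.025,0],[1,0,0,0.025,0]]]}}

```text
clock: 20.95
tcp_pos: [0.455, -0.2273, -0.0255]
orientation: [-0.001, 3.141, 0.0]
contact_force: [-0.0, -0.1, -2.8]
grip_width: 0.0221
gripper_force: 98.9
```

Emit:
{"method": "play_rows", "body": {"commands": [[[1,0,0,0.005,0],[1,0,0,0.01,0],[1,0,0,0.013,0],[1,0,0,0.013,0],[1,0,0,0.013,0]]]}}

```text
clock: 21.37
tcp_pos: [0.4552, -0.2275, -0.0277]
orientation: [-0.001, 3.141, 0.0]
contact_force: [-0.5, -0.1, 5.3]
grip_width: 0.0223
gripper_force: 100.2
```

On the bench. I'll release gently and lift.

Emit:
{"method": "play_rows", "body": {"commands": [[[0.3,0,0,0,0],[0,0,0,0,0],[-0.5,0,0,0,0],[-1,0,0,0,0],[-1,0,0,0,0],[-1,0,0,0,0],[-1,0,0,0,0],[-1,0,0,0,0]]], "grip_force": 20}}

```text
clock: 22.03
tcp_pos: [0.4549, -0.2273, -0.0282]
orientation: [0.001, -3.142, -0.0]
contact_force: [-0.0, -0.4, 0.2]
grip_width: 0.0851
gripper_force: 0.0
```

Emit:
{"method": "play_rows", "body": {"commands": [[[-1,0,0,-0.1,0],[-1,0,0,-0.2,0],[-1,0,0,-0.4,0],[-1,0,0,-0.6,0],[-1,0,0,-0.8,0],[-1,0,0,-0.8,0],[-1,0,0,-0.8,0],[-1,0,0,-0.8,0]]]}}

```text
clock: 22.7
tcp_pos: [0.4546, -0.2269, 0.1316]
orientation: [0.002, -3.142, -0.001]
contact_force: [-0.1, -0.7, -1.0]
grip_width: 0.0857
gripper_force: 0.0
```

```bash
python3 -c "
from h import *
o=get_obs();print(o['tcp_pos'],o['contact_force'],o['grip_width'])
p=viewer.grab_frame('side');cv2.imwrite('pics/s7.png',cv2.resize(p['pixels'][130:370,180:480,::-1],None,fx=2.2,fy=2.2))"
```

```text
[ 0.45462606 -0.22690147  0.13155007] [-0.14261483 -0.7207865  -1.02245216] 0.08568315849627388
```

View pics/s7.png

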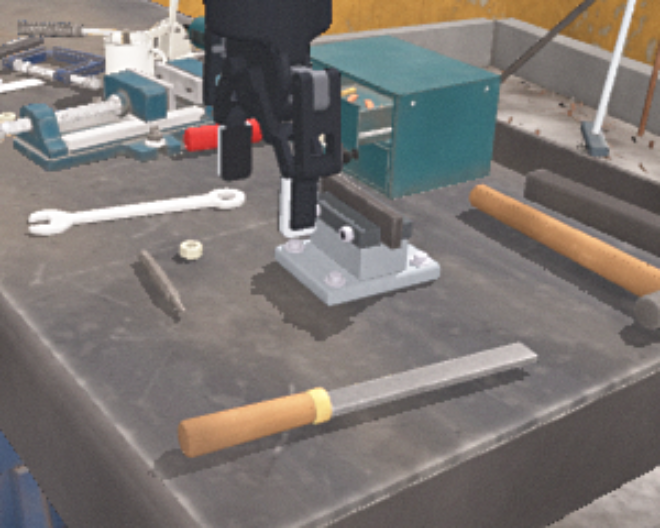

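The file lies flat on the bench from (185,440) to (535,355), clear of the clamp, and the gripper is open above it.

```bash
python3 -c "
from h import *
print(r.hand_in())"
```

```text
the job is handed in; nothing more can be done
None
```

Both strokes were filed in contact from about 45 mm before to 45 mm past the blade's middle and lifted clear after each; the file lies flat on the bench away from the clamp, and the job was handed in at about 23 s (no verdict returned).

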